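# Chock the bamboo brush pot on the carving board

## Robot

A 7-joint arm with a two-finger parallel gripper is mounted at the origin on the work surface. World frame = base frame: x ahead of the robot, y to its left, z up, the work surface at z = 0. Lengths are in m, angles in rad, forces in N, time in s.
With the tool pointing down it reaches from about 0.425 to 0.925 m from the base axis. Payload 6.8 kg.
Tool frame: the origin (TCP) lies midway between the tips of the shut fingers; the grasp point (between the pads) lies 19 mm behind it; z points along the fingers, x is the direction in which the jaws open and shut, and the axes are right-handed (so a half turn about z gives the same grasp; the last joint's range is limited). The gripper opens to 85 mm and grips with 20 to 120 N. Pads are 22 mm wide; open, the fingers measure 114 mm over their backs; the gripper's body (76 mm by 85 mm) begins 54 mm behind the grasp point. The pads swing forward as they close: fully open they stand 13 mm farther back than shut.
Start: joints at [1.152, 0.477, 0.022, 1.555, -0.011, 1.109, -0.083], TCP at [0.206, -0.643, 0.231] pointing down, gripper open.
Joint ranges: [-2.96, 2.96], [-0.34, 2.1], [-1.41, 1.46], [0.24, 2.44], [-1.37, 4.51], [0.17, 1.92], [-2.96, 2.96]. Speed limits (rad/s): [2.39, 2.39, 3.14, 3.14, 3.14, 3.14, 3.14].

## Interface

Orientations are given as a unit quaternion [w, x, y, z].
In Python, from station import bot, imaging, nets gives the robot as it stands. The module is installed in compiled form; this text tells all that it offers.
- The arm moves only by the tool apply_moves, never from a script. Its argument "moves" is text: rows parted by semicolons, each of 7 numbers parted by spaces: the gripper command: -1 is fully open, 1 is shut, values between are in proportion, then the shift along the tool's x, y, z normalised to -1 to 1, where 1 is 120 mm, then the turn, a rotation vector about the tool's x, y, z normalised to -1 to 1, where 1 is 4 degrees. In form: hand dx dy dz rx ry rz; .... A call has 1 to 12 rows; each row shifts and turns the commanded pose from where the row before left it, along the tool's axes as they then stand; what a row does not reach is not made up. A row lasts 1/12 s, in which the tool goes at most 41.7 mm and 7.16 degrees, less where a joint would pass 70% of its speed; a pose out of reach is approached as far as the arm can. A call with a number of a shift or a turn outside -1 to 1 is refused whole. A call with a gripper value outside its range is refused whole. The fingers move at their own pace and stop on an object; "force" is the grip in N (left out, the last holds). Time passes only in rows, so rows that do not move let the fingers close. It gives the time, the measured TCP pose, the force and the opening at its end, in the units of the state.
- bot.get_obs(): the state, without advancing time (a new reading comes with each control period).
- imaging.read_camera(name): name is "side" or "top"; returns a dict with "image" (420x560x3 uint8, red, green, blue), "fx", "fy", "cx", "cy" (pixels), "view" (4x4, takes a point from world to camera coordinates). Camera axes: x right, y down, z forward; pixel columns grow to the right and rows downward; lengths in m; the calibration is good to about 2 mm. A picture is of the moment at which its call begins. There is no depth.
- bot.hand_in(): hands the job in, once; it reports no verdict.
Trained networks look in a picture, given as the dict that the camera call returned (one of the last four; its "shot" number tells which), for a name from the list of things; names that differ only in an ending like _2 or _b are one class to them, and where a whole thing is asked for, a point or a joint stands for the part that bears it (a point fixed in the world has none). Each returns a list of dicts, best first, with "score" (0 to 1); they miss things now and then, are a little off and sometimes report something else, mostly with a low value. They report only what shows in the picture. A call takes as long as a camera call. They do not tell look-alikes from the thing itself.
- nets.spot_in(picture, name): "rect" ([left, top, right, bottom] in pixels, round what is visible of it).
- nets.outline_of(picture, name): "region" (420x560 bool, what is visible of it) and "rect" ([left, top, right, bottom] in pixels, round what is visible of it).
- nets.spot_point(picture, name): "location" ([column, row] in pixels: a listed point, or the origin of a listed thing).
The state is a dict: "t": time; "q": joint angles; "joint_vel": joint speeds; "joint_torque": joint torques, N m; "eef_pos": TCP position; "tool_rot": TCP orientation; "contact_force": force on the tool from outside, world axes, zero at the start; "torque": the same for the moment, N m; "gripper_width": opening from 0.0 (shut) to 1.0 (fully open).
Only numpy, scipy, OpenCV 4.12 (cv2) and the standard library are available. Lean on these libraries where they do the work, as an engineer would, in place of code of your own. Each camera call takes 0.05 s, during which the arm holds its last target.

## Task

The bamboo brush pot only leans on two pegs of the sloping carving board and would roll under the knife: fetch the wedge chock, set it on the board thin end uphill, and slide it between the pegs against the middle of the pot's low side, pushing the pot up against the floating stop bar and the bar back until it rests hard on its rail. Press it home there with about one kilogram of push, never over one and a half (thin bamboo cracks), then let go and leave the pot held between chock and bar, the chock flat and square on the board. The drawing on the pot is fresh, so touch it only with the chock, and leave everything else on the bench where it is.

Things in the scene. Friction and masses are not known exactly. Their poses are not given: they have to be found in the camera images.
- chock_grip (a point): Wedge chock, orange-brown wood, black rubber sole that holds on the slope, 120 mm long, 44 wide (along y), 34 high, 0.15 kg, sole down on the bench. x points to its thin end. The rear 78 mm is a plain block, then the top falls 37 degrees to a 2 mm edge. Point: its balance point, 17 mm above the sole, 51 from the rear, 69 from the edge; about 80 mm downhill of the pot's centre on first touch.
- pot_center (a point): Bamboo brush pot: straw-coloured tube with an ink drawing, 70 mm in diameter, 150 long, 0.24 to 0.44 kg, lying across the slope, its low side on the pegs. The point is its centre; y is along its axis, x and z turn as it rolls. 4 to 34 mm to go to the stop bar. Rolling it up takes about 1 to 3 N, with the sliding bar up to 5 N; once the bar rests on the rail the push rises steeply (mind the sole's drag if you press down).
- bed (a point): Carving board, 320 mm long along its 8 degree slope, 230 mm wide, fixed. This point: middle of its upper face, 38 mm above the bench. x points uphill along the face, z square to it (up), y level across it. The face reaches from x = -160 (low edge, 16 mm above the bench) to +160.
- pegs (a point): Two fixed upright wooden pegs in the board, 14 mm thick, 25 mm high, on which the pot leans at the start. This point: on the board's face, half-way between them; axes as the board's. The pegs stand at its y = -60 and +60 mm: 106 mm are free between them.
- bar_face (a point): Floating stop bar: cork-faced wooden bar across the board, 170 mm wide, 18 thick, 40 high, on two pins in front of a dark rail clamped across the board. It slides uphill under 2 N by its play of 2 to 20 mm (not measured) and then rests hard on the rail. Point: foot of its downhill face, mid-width; axes as the board's. With the pot against it the pot's centre is at x = -35, z = 35 here.
- jar: Bystander: brown and cream lidded ceramic tea jar, 75 mm wide, 116 mm high; origin under its centre.
- thread_cone: Bystander: cone of yellow binding thread, 54 mm wide, 96 mm high; origin under its centre.
- gouge: Bystander: carving gouge lying on the bench, 190 mm long, its wooden handle (22 mm thick) to its -x, steel blade to +x; origin on the bench below its ferrule.
- spare_pot: Bystander: another bamboo pot, standing, 62 mm wide, 110 mm high; origin under its centre.
- inkstone: Bystander: black inkstone slab 150 x 100 x 18 mm; origin under its centre.
- sanding_block: Bystander: cork sanding block 75 x 42 x 30 mm, a plain box, not a chock; origin under its centre.
Not all that is in view belongs to the job. Of the things that look like the part that bears chock_grip, the largest one is meant.

How it is judged:
On the way:
1. the pot is pressed home: the chock bears on it, and it on the stop bar, with at least 4 N (only possible with the bar hard on its rail) (contact force between chock and pot above 4 N and contact force between pot and stop_bar above 4 N), for 0.2 s.
At the end, for the whole second after the job is handed in: The pot lies on the board against the floating stop bar (within about 2 mm), the chock, let go, stands on the board against its low side and carries it: flat within 4.5 degrees, square within 11 degrees, within 30 mm of the pot's mid-length; both at rest (x of pot_center in the frame of bar_face above -0.0372 m and z of pot_center in the frame of bed below 0.037 m and contact force between chock and pot above 0.15 N and contact force between chock and board above 0.3 N and angle between the z axis of chock_grip and the z axis of bed, either way round below 0.08 rad and angle between the x axis of chock_grip and the x axis of bed, either way round below 0.2 rad and y of chock_grip in the frame of pot_center between -0.03 and 0.03 m and x of chock_grip in the frame of bed below 0.05 m and linear speed of each of pot, chock below 0.01 m/s); the robot touches nothing.
It fails at once if the pot is pressed with more than 16 N on the stop bar, or 25 N at the chock's slope (bamboo cracks) (contact force between pot and stop_bar above 16 N or contact force between chock and pot above 25 N).
It fails at once if the robot touches the pot (contact force between any of the fingers, the arm and pot above 0.5 N).
It fails at once if a bystander is pushed more than 20 mm (distance of any of jar, thread_cone, gouge, spare_pot, inkstone, sanding_block from where it was at the start of the episode above 0.02 m).
It also fails if it takes over 51 s, if anything falls off the work surface, if the arm or the gripper's body presses on something with over 40 N, if the wrist force passes 120 N, or if a joint passes its speed limit or range.

## Working session

There is one attempt and no reset: what is moved stays moved. The work goes in short steps, Python scripts to look and compute and a tool call to move; the robot and the scene stay as the last step left them, time stands still between calls to the robot, and variables do not carry over. Pictures are saved under pics/ and viewed, and the job is handed in when it is done.

Besides the shell and the picture viewer there is one more tool, called after "Call:" as name(argument=value, ...) on one line, values as JSON. apply_moves: Moves the arm, as the interface text tells. Scaled input: -1 to 1 covers 120 mm each way for a shift and 4 degrees each way for a turn. Its arguments: {"type":"object","properties":{"moves":{"type":"string"},"force":{"type":"number"}},"required":["moves"]}

```bash
ls; mkdir -p pics
cat > h.py <<'E'
import numpy as np, cv2
from station import bot, imaging, nets
def save(p,n): cv2.imwrite('pics/'+n+'.png', cv2.cvtColor(p['image'],cv2.COLOR_RGB2BGR))
def ray(p,uv):
    V=np.array(p['view']); R=V[:3,:3]; t=V[:3,3]
    d=R.T@np.array([(uv[0]-p['cx'])/p['fx'],(uv[1]-p['cy'])/p['fy'],1.]); return -R.T@t, d/np.linalg.norm(d)
def onplane(p,uv,z,n=np.array([0,0,1.])):
    c,d=ray(p,uv); s=(z-n@c)/(n@d); return c+s*d
def tri(p1,u1,p2,u2):
    c1,d1=ray(p1,u1); c2,d2=ray(p2,u2)
    A=np.array([d1,-d2]).T; s=np.linalg.lstsq(A,c2-c1,rcond=None)[0]
    a=c1+s[0]*d1; b=c2+s[1]*d2; return (a+b)/2, np.linalg.norm(a-b)
def proj(p,X):
    V=np.array(p['view']); x=V[:3,:3]@np.array(X)+V[:3,3]; return np.array([p['fx']*x[0]/x[2]+p['cx'],p['fy']*x[1]/x[2]+p['cy']])
E
cat > a.py <<'E'
from h import *
o=bot.get_obs(); print({k:np.round(v,4) for k,v in o.items()})
T=imaging.read_camera('top');S=imaging.read_camera('side')
save(T,'top0');save(S,'side0')
for p in (T,S): print(p['fx'],p['cx'],p['cy'],np.round(p['view'],3).tolist())
for n in ['chock_grip','pot_center','bed','pegs','bar_face','jar','thread_cone','gouge','spare_pot','inkstone','sanding_block']:
    a=nets.spot_point(T,n);b=nets.spot_point(S,n)
    print(n,[(np.round(x['location'],1).tolist(),round(x['score'],2)) for x in a[:3]],[(np.round(x['location'],1).tolist(),round(x['score'],2)) for x in b[:3]])
    if a and b: 
        X,e=tri(T,a[0]['location'],S,b[0]['location']); print('   ',np.round(X,4),round(e,4))
E
python3 a.py
```

```text
pics
{'t': np.float64(0.0), 'q': array([ 1.1519,  0.4778,  0.0223,  1.5565, -0.0115,  1.1093, -0.0831]), 'joint_vel': array([-0.0008,  0.0009, -0.0011, -0.    ,  0.0001, -0.0001, -0.0004]), 'joint_torque': array([ 0.00000e+00, -5.96448e+01,  1.60750e+00, -2.81197e+01,
        1.23000e-02,  9.10000e-03, -0.00000e+00]), 'eef_pos': array([ 0.2062, -0.6421,  0.2303]), 'tool_rot': array([-5.000e-04,  8.080e-01, -5.891e-01, -8.000e-04]), 'contact_force': array([ 0.0674,  0.0321, -0.2267]), 'torque': array([ 0.0457,  0.0661, -0.0033]), 'gripper_width': np.float64(0.9967)}
403.04997272098854 283.30281150650325 212.36291936876947 [[-0.004, -1.0, 0.016, -0.006], [-0.998, 0.003, -0.061, 0.504], [0.061, -0.016, -0.998, 1.226], [0.0, 0.0, 0.0, 1.0]]
470.83913285845284 282.8009967790451 212.3495539584749 [[-0.955, -0.295, -0.014, 0.494], [-0.187, 0.638, -0.747, 0.128], [0.229, -0.711, -0.665, 1.335], [0.0, 0.0, 0.0, 1.0]]
chock_grip [([348.8, 200.8], 0.65), ([377.7, 234.9], 0.58)] [([368.3, 175.1], 0.8), ([330.3, 170.7], 0.66), ([296.4, 176.1], 0.61)]
    [ 0.4131 -0.1975  0.0939] 0.2373
pot_cente
[... 324 characters left out ...]
0.1, 194.9], 0.28)] [([241.9, 266.5], 0.93)]
    [0.5629 0.2463 0.0484] 0.0155
jar [([352.5, 153.6], 0.72)] [([252.9, 169.9], 0.56)]
    [ 0.6929 -0.2256  0.0038] 0.0075
thread_cone [([378.0, 161.8], 0.52)] [([269.8, 160.2], 0.79)]
    [ 0.6636 -0.3091 -0.0052] 0.0024
gouge [([409.9, 200.7], 0.78)] [([305.5, 148.4], 0.75)]
    [ 0.5464 -0.4016  0.0076] 0.0136
spare_pot [([322.6, 152.4], 0.89)] [([241.0, 190.4], 0.96), ([255.3, 169.8], 0.36)]
    [ 0.7029 -0.1337 -0.0197] 0.0099
inkstone [([378.2, 160.6], 0.47), ([219.2, 194.9], 0.22)] [([210.9, 333.3], 0.65)]
    [ 1.1373 -0.7005 -1.8124] 0.2849
sanding_block [([166.9, 239.9], 0.71)] [([274.7, 320.9], 0.73)]
    [0.4249 0.3529 0.0014] 0.0089
```

```bash
python3 -c "
import cv2
a=cv2.imread('pics/top0.png');cv2.imwrite('pics/t0c.png',cv2.resize(a[120:300,140:440],None,fx=2.66,fy=2.66,interpolation=cv2.INTER_CUBIC))
a=cv2.imread('pics/side0.png');cv2.imwrite('pics/s0c.png',cv2.resize(a[110:360,180:480],None,fx=2.4,fy=2.4,interpolation=cv2.INTER_CUBIC))"
```

```text
(no output)
```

View pics/t0c.png

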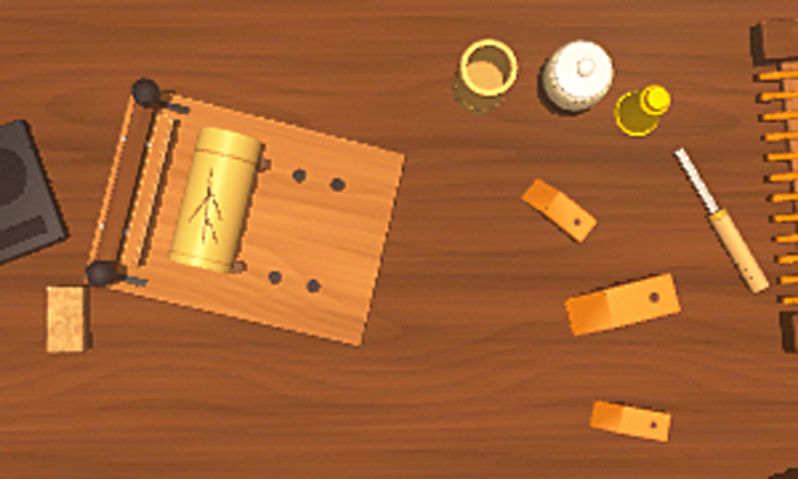

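View pics/s0c.png

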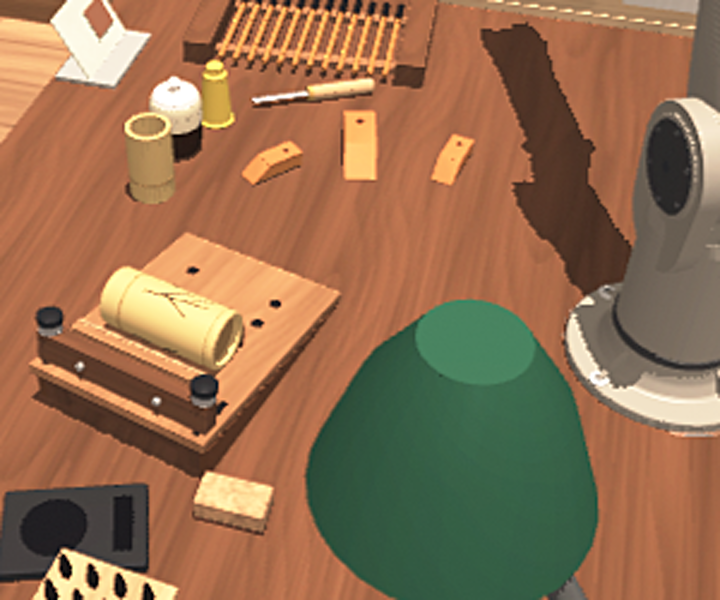

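The top view shows three wedge-shaped things. The largest is the middle one, at about full-image (374,234), with its thin end to the left (+y). The board has its bar at the left, so uphill is roughly +y. The pot is at about (221,195). A lamp is close to the side camera. Next I'll measure the chock and board precisely.

```bash
cat > b.py <<'E'
from h import *
T=imaging.read_camera('top');S=imaging.read_camera('side')
im=cv2.cvtColor(T['image'],cv2.COLOR_RGB2BGR)
cv2.imwrite('pics/zc.png',cv2.resize(im[210:260,340:410],None,fx=11,fy=11,interpolation=cv2.INTER_CUBIC))
cv2.imwrite('pics/zb.png',cv2.resize(im[145:255,165:300],None,fx=5.4,fy=5.4,interpolation=cv2.INTER_CUBIC))
im=cv2.cvtColor(S['image'],cv2.COLOR_RGB2BGR)
cv2.imwrite('pics/zs.png',cv2.resize(im[200:305,185:330],None,fx=5.4,fy=5.4,interpolation=cv2.INTER_CUBIC))
for p in (T,S):
  print('cam',ray(p,(280,210))[0])
  for r in nets.outline_of(p,'chock_grip')[:4]:
    m=r['region'].astype(np.uint8); print(r['score'],np.round(r['rect'],1),m.sum(),cv2.minAreaRect(np.argwhere(m)[:,::-1].astype(np.float32)))
E
python3 b.py
```

```text
cam [0.42851691 0.01170747 1.25450052]
0.84 [355.3 221.  394.3 244.4] 646 ((373.52130126953125, 233.96559143066406), (16.204532623291016, 41.685157775878906), 76.75948333740234)
0.66 [363.  270.  391.9 284.8] 335 ((376.689208984375, 277.3648681640625), (30.4138126373291, 11.343530654907227), 9.462322235107422)
0.66 [334.8 187.5 363.5 214.9] 326 ((349.8902893066406, 199.01220703125), (28.267452239990234, 12.02538013458252), 38.65980529785156)
cam [0.18993532 1.0139753  0.98949002]
0.95 [320.7 154.8 336.3 184.6] 391 ((328.5, 169.5), (29.0, 13.0), 90.0)
0.57 [360.2 167.4 376.  187.9] 184 ((367.78460693359375, 176.37692260742188), (9.674708366394043, 20.71379852294922), 29.74488067626953)
0.52 [282.1 168.6 305.5 188.1] 241 ((292.7538757324219, 177.56924438476562), (11.65926456451416, 24.0627384185791), 60.2551155090332)
```

View pics/zc.png

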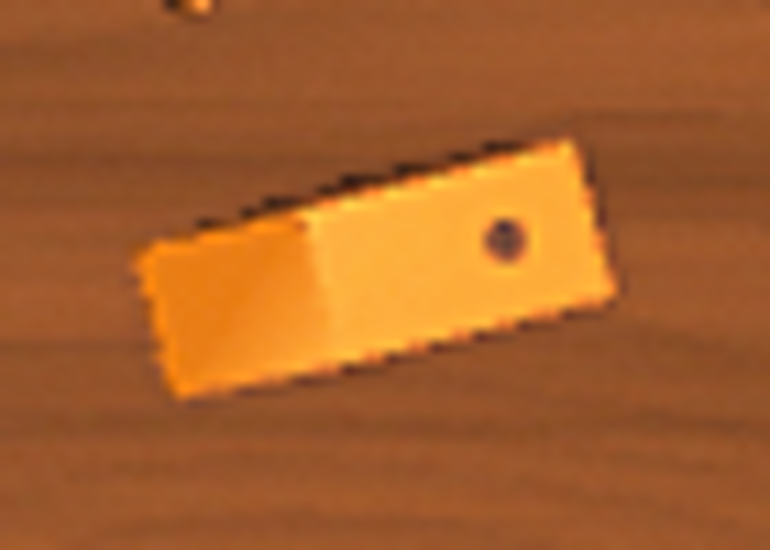

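View pics/zb.png

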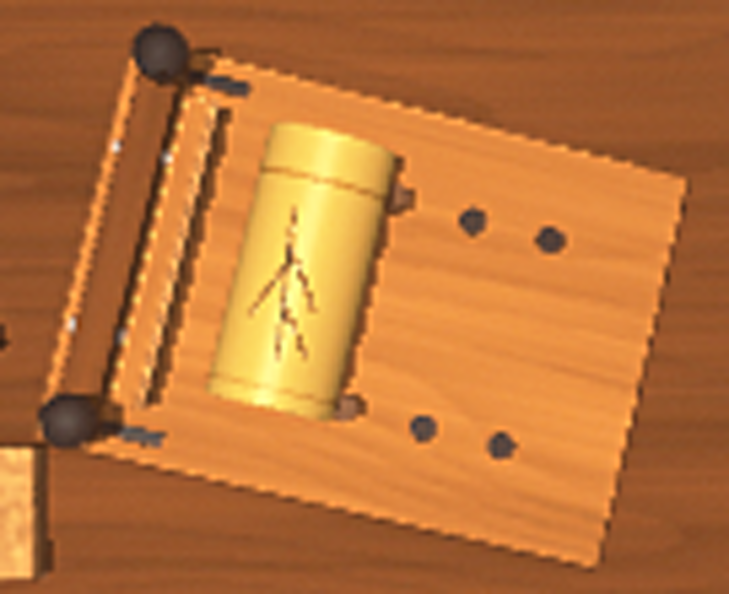

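View pics/zs.png

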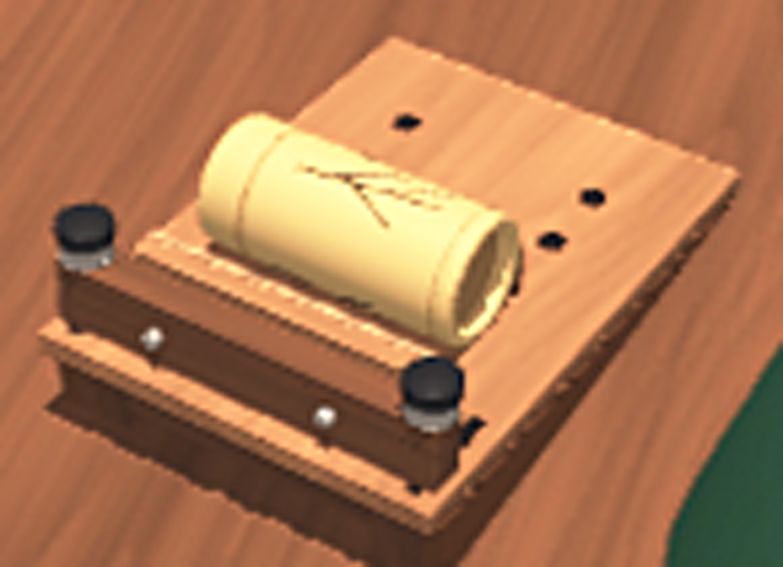

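```bash
cat > c.py <<'E'
from h import *
from scipy.optimize import least_squares
T=imaging.read_camera('top')
def zp(x,y,ox,oy,f): return np.array([ox+(x+.5)/f-.5, oy+(y+.5)/f-.5])
# chock fit
C=[(574,140),(616,294),(303,215),(333,370),(137,247),(178,398)]
C=np.array([zp(*c,340,210,11) for c in C])
M=np.array([[-51,-22,34],[-51,22,34],[27,-22,34],[27,22,34],[69,-22,2],[69,22,2]])/1e3
def cor(s): 
    x,y,a=s; c,sn=np.cos(a),np.sin(a)
    return np.array([proj(T,[x+c*m[0]-sn*m[1],y+sn*m[0]+c*m[1],m[2]]) for m in M])
best=None
for sgn in (1,-1):
    M[:,1]*=-1
    r=least_squares(lambda s:(cor(s)-C).ravel(),[0.46,-0.25,1.8])
    if best is None or r.cost<best[1].cost: best=(sgn,r)
print('chock',best[1].x,np.degrees(best[1].x[2]),best[1].cost);print(np.round(best[1].fun.reshape(-1,2),2).tolist())
# board
a8=np.radians(8)
def bedpt(s,q):
    x,y,a=s; u=np.array([np.cos(a)*np.cos(a8),np.sin(a)*np.cos(a8),np.sin(a8)]); v=np.array([-np.sin(a),np.cos(a),0]); w=np.cross(u,v)
    return np.array([x,y,0.038])+u*q[0]+v*q[1]+w*q[2]
low=np.array([zp(*c,165,145,5.4) for c in [(686,180),(597,567)]])
hi=np.array([zp(*c,165,145,5.4) for c in [(85,450)]])
pg=np.array([zp(*c,165,145,5.4) for c in [(403,199),(349,407)]])
def f(s):
    b=s[:3]; xp=s[3]
    Q=[(-.16,-.115,0),(-.16,.115,0),(.16,.115,0)]
    e=[proj(T,bedpt(b,q))-u for q,u in zip(Q,[low[0],low[1],hi[0]])]
    e+=[proj(T,bedpt(b,q))-u for q,u in zip([(xp,-.06,.025),(xp,.06,.025)],pg)]
    return np.concatenate(e)
r=least_squares(f,[0.54,0.14,1.3,0]);print('board',r.x,np.degrees(r.x[2]),np.round(r.fun.reshape(-1,2),2).tolist())
s=r.x[:3]
P,e=np.array([.5478,.1843,.0766]),0
x,y,a=s;u=np.array([np.cos(a)*np.cos(a8),np.sin(a)*np.cos(a8),np.sin(a8)]); v=np.array([-np.sin(a),np.cos(a),0]); w=np.cross(u,v)
O=np.array([x,y,.038])
# pot: intersect top ray w/ plane at bed z=35
pts=nets.spot_point(T,'pot_center'); print('pot uv',pts[0]['location'])
X=onplane(T,pts[0]['location'],w@O+.035,w); print('pot',X,'bed frame',[(X-O)@k for k in (u,v,w)])
for n,c in {'bartop_near':(225,110),'bartop_near2':(150,405)}.items():
    for h in (0,.04):
        Y=onplane(T,zp(*c,165,145,5.4),w@O+h,w); print(n,h,[round((Y-O)@k,4) for k in (u,v,w)])
np.save('bed.npy',np.array([O,u,v,w]))
E
python3 c.py
```

```text
chock [ 0.43753814 -0.29310723  1.81387372] 103.92730853735696 0.7790737034717449
[[-0.03, 0.16], [-0.09, 0.21], [-0.09, -0.39], [0.9, -0.4], [-0.29, 0.2], [-0.42, 0.22]]
board [0.53494614 0.13607418 1.35557445 0.00567346] 77.66869484741687 [[2.96, -0.89], [3.81, 0.33], [-6.34, -0.1], [-0.65, -0.22], [0.53, 0.74]]
pot uv [218.7, 195.7]
pot [0.54928056 0.18157948 0.08002201] bed frame [np.float64(0.0529026657818122), np.float64(-0.004285413837476799), np.float64(0.03499999999999993)]
bartop_near 0 [np.float64(0.1096), np.float64(-0.0886), np.float64(0.0)]
bartop_near 0.04 [np.float64(0.1069), np.float64(-0.0832), np.float64(0.04)]
bartop_near2 0 [np.float64(0.1135), np.float64(0.08), np.float64(0.0)]
bartop_near2 0.04 [np.float64(0.1107), np.float64(0.0799), np.float64(0.04)]
```

```bash
python3 - <<'E'
s=open('c.py').read()
s=s.replace("    e+=[proj","""    for g,ref,ax in [((133,60),.16,0),((50,375),.16,0),((250,62),-.115,1),((95,452),.115,1)]:
        X=bedpt(b,(0,0,0)); n=np.cross(bedpt(b,(1,0,0))-X,bedpt(b,(0,1,0))-X)
        Y=onplane(T,zp(*g,165,145,5.4),n@X,n); e.append(np.array([((Y-X)@(bedpt(b,(1,0,0) if ax==0 else (0,1,0))-X)-ref)*370,0]))
    e+=[proj""").replace("Q=[(-.16,-.115,0),(-.16,.115,0),(.16,.115,0)]","Q=[(-.16,-.115,0),(-.16,.115,0)]")
s=s.replace("for n,c in {","for n,c in {'pinA':(471,221),'pinB':(550,240),'pinC':(423,428),'pinD':(501,445),'potE1':(330,137),'potE2':(275,405),'rail1':(180,95),'rail2':(118,370),'rt':(265,150),'rt2':(220,370),'lt':(397,155),'lt2':(340,410),")
s=s.replace("(0,.04):","(0,.04,.07):")
open('c.py','w').write(s)
E
python3 c.py
```

```text
chock [ 0.43753814 -0.29310723  1.81387372] 103.92730853735696 0.7790737034717449
[[-0.03, 0.16], [-0.09, 0.21], [-0.09, -0.39], [0.9, -0.4], [-0.29, 0.2], [-0.42, 0.22]]
board [ 0.53754454  0.14415765  1.33197089 -0.0027224 ] 76.31631041810306 [[0.93, -0.36], [0.03, 0.48], [-0.62, 0.0], [-0.25, 0.0], [-0.03, 0.0], [0.08, 0.0], [-0.15, -0.29], [0.11, 0.42]]
pot uv [222.7, 196.1]
pot [0.54836181 0.1702906  0.0772721 ] bed frame [np.float64(0.03314376523318951), np.float64(-0.004328181828594106), np.float64(0.03499999999999987)]
pinA 0 [np.float64(-0.0437), np.float64(-0.0596), np.float64(-0.0)]
pinA 0.04 [np.float64(-0.0417), np.float64(-0.0552), np.float64(0.04)]
pinA 0.07 [np.float64(-0.0403), np.float64(-0.0519), np.float64(0.07)]
pinB 0 [np.float64(-0.0897), np.float64(-0.0602), np.float64(-0.0)]
pinB 0.04 [np.float64(-0.0862), np.float64(-0.0558), np.float64(0.04)]
pinB 0.07 [np.float64(-0.0836), np.float64(-0.0525), np.float64(0.07)]
pinC 0 [np.float64(-0.0453), np.float64(0.0602), np.float64(0.0)]
pinC 0.04 [np.float64(-0.0433), np.float64(0.0607), np.float64(0.04)]
pinC 0.07 [
[... 1648 characters left out ...]
006), np.float64(-0.0762), np.float64(0.07)]
lt2 0 [np.float64(0.002), np.float64(0.0613), np.float64(-0.0)]
lt2 0.04 [np.float64(0.0024), np.float64(0.0618), np.float64(0.04)]
lt2 0.07 [np.float64(0.0028), np.float64(0.0621), np.float64(0.07)]
bartop_near 0 [np.float64(0.1034), np.float64(-0.0855), np.float64(-0.0)]
bartop_near 0.04 [np.float64(0.1005), np.float64(-0.0803), np.float64(0.04)]
bartop_near 0.07 [np.float64(0.0984), np.float64(-0.0764), np.float64(0.07)]
bartop_near2 0 [np.float64(0.1034), np.float64(0.0832), np.float64(-0.0)]
bartop_near2 0.04 [np.float64(0.1005), np.float64(0.0829), np.float64(0.04)]
bartop_near2 0.07 [np.float64(0.0984), np.float64(0.0827), np.float64(0.07)]
```

Call:
apply_moves(moves="-1 0 0 0 0 0 -1;-1 0 0 0 0 0 -1;-1 0 0 0 0 0 -1;-1 0 0 0 0 0 -1;-1 0 0 0 0 0 -1;-1 0 0 0 0 0 -1;-1 0 0 0 0 0 -1;-1 0 0 0 0 0 -1;-1 0 0 0 0 0 -1;-1 0 0 0 0 0 -1;-1 0 0 0 0 0 -1;-1 0 0 0 0 0 -1", force=80)

```text
t: 2.6
eef_pos: [0.2064, -0.6427, 0.2313]
tool_rot: [0.0, 0.978, -0.208, -0.0]
contact_force: [0.7, -0.4, 0.4]
gripper_width: 1.005
```

Call:
apply_moves(moves="-1 0 0 0 0 0 -1;-1 0 0 0 0 0 -1;-1 0 0 0 0 0 -1;-1 0 0 0 0 0 -1;-1 0 0 0 0 0 -1;-1 0 0 0 0 0 -1;-1 0 0 0 0 0 -1;-1 0 0 0 0 0 -1;-1 0 0 0 0 0 -1;-1 0 0 0 0 0 -0.53;-1 0 0 0 0 0 0")

```text
t: 3.52
eef_pos: [0.2063, -0.6427, 0.2313]
tool_rot: [-0.0, 0.993, 0.122, 0.0]
contact_force: [0.1, -0.0, -1.3]
gripper_width: 1.003
```

```bash
cat > st.py <<'E'
from h import *
from scipy.spatial.transform import Rotation as R
o=bot.get_obs(); q=o['tool_rot']; M=R.from_quat([q[1],q[2],q[3],q[0]]).as_matrix()
O,u,v,w=np.load('bed.npy')
print('t',round(float(o['t']),2),'pos',np.round(o['eef_pos'],4),'F',np.round(o['contact_force'],2),'w',round(float(o['gripper_width']),3))
print('x',np.round(M[:,0],3),'z',np.round(M[:,2],3),'xyaw',round(np.degrees(np.arctan2(M[1,0],M[0,0])),2),'q',np.round(o['q'],2))
d=o['eef_pos']-O; print('bed pos',np.round([d@u,d@v,d@w],4),'bedF',np.round([o['contact_force']@k for k in(u,v,w)],2))
def rel(t): print('to target in tool units',np.round(M.T@(np.array(t)-o['eef_pos'])/.12,3))
import sys
if len(sys.argv)==4: rel([float(a) for a in sys.argv[1:]])
def rot(Mt): print('rot units',np.round(np.degrees(R.from_matrix(M.T@Mt).as_rotvec())/4,3))
xt=-v if M[:,0]@v<0 else v
rot(np.array([xt,np.cross(-w,xt),-w]).T)
E
python3 st.py .4404 -.3048 .1
```

```text
t 3.52 pos [ 0.2063 -0.6427  0.2313] F [ 0.07 -0.05 -1.31] w 1.003
x [0.97  0.242 0.   ] z [ 0.  0. -1.] xyaw 13.99 q [ 1.37  0.5  -0.3   1.54  0.15  1.13  1.29]
bed pos [-0.8078  0.1357  0.3087] bedF [-0.21 -0.08 -1.29]
to target in tool units [ 2.574 -2.261  1.094]
rot units [1.96  0.482 6.906]
```

Call:
apply_moves(moves="-1 0.234 -0.2055 0.09 0 0 0;-1 0.234 -0.2055 0.09 0 0 0;-1 0.234 -0.2055 0.09 0 0 0;-1 0.234 -0.2055 0.09 0 0 0;-1 0.234 -0.2055 0.09 0 0 0;-1 0.234 -0.2055 0.09 0 0 0;-1 0.234 -0.2055 0.09 0 0 0;-1 0.234 -0.2055 0.09 0 0 0;-1 0.234 -0.2055 0.09 0 0 0;-1 0.234 -0.2055 0.09 0 0 0;-1 0.234 -0.2055 0.09 0 0 0;-1 0 0 0 0 0 0")

```text
t: 4.52
eef_pos: [0.4454, -0.2966, 0.1114]
tool_rot: [-0.002, 0.992, 0.126, 0.001]
contact_force: [0.4, 0.8, 0.4]
gripper_width: 1.004
```

```bash
python3 st.py .4404 -.3048 .005
python3 - <<'E'
from h import *
T=imaging.read_camera('top');S=imaging.read_camera('side')
a=cv2.resize(cv2.cvtColor(T['image'],cv2.COLOR_RGB2BGR)[180:290,310:440],None,fx=3,fy=3)
b=cv2.resize(cv2.cvtColor(S['image'],cv2.COLOR_RGB2BGR)[90:200,260:390],None,fx=3,fy=3)
cv2.imwrite('pics/g1.png',np.hstack([a,b]))
E
```

```text
t 4.52 pos [ 0.4454 -0.2966  0.1114] F [0.44 0.84 0.37] w 1.004
x [0.968 0.25  0.003] z [ 0.001  0.005 -1.   ] xyaw 14.48 q [ 0.81  0.43 -0.41  1.97  0.23  0.78  0.51]
bed pos [-0.4354 -0.0147  0.1353] bedF [ 0.96 -0.23  0.24]
to target in tool units [-0.06   0.06   0.886]
rot units [1.892 0.47  7.031]
```

View pics/g1.png

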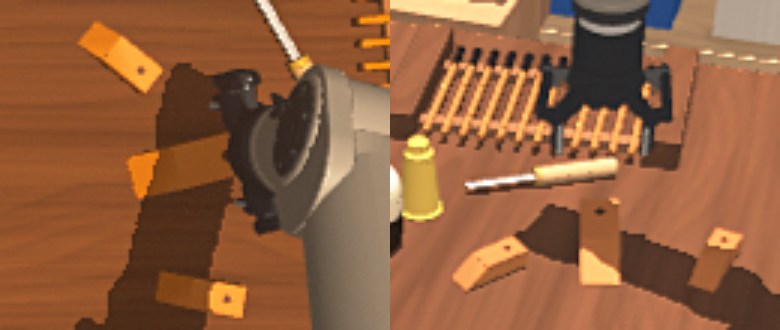

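The gripper stands open above the rear of the large chock, clear of the two smaller ones. I'll settle, check, and then descend.

Call:
apply_moves(moves="-1 0 0 0 0 0 0;-1 0 0 0 0 0 0")

```text
t: 4.78
eef_pos: [0.4402, -0.3067, 0.1128]
tool_rot: [0.0, 0.993, 0.12, -0.0]
contact_force: [0.3, -0.2, 0.8]
gripper_width: 0.996
```

```bash
python3 st.py .4404 -.3048 .005
```

```text
t 4.78 pos [ 0.4402 -0.3067  0.1128] F [ 0.28 -0.19  0.82] w 0.996
x [ 0.971  0.238 -0.   ] z [-0.    -0.001 -1.   ] xyaw 13.75 q [ 0.82  0.43 -0.4   1.97  0.24  0.78  0.52]
bed pos [-0.4462 -0.0121  0.1382] bedF [ 0.   -0.32  0.82]
to target in tool units [ 0.005 -0.016  0.898]
rot units [1.976 0.479 6.847]
```

Call:
apply_moves(moves="-1 0 -0.008 0.2 0 0 0;-1 0 -0.008 0.2 0 0 0;-1 0 0 0.2 0 0 0;-1 0 0 0.15 0 0 0;-1 0 0 0.1 0 0 0;-1 0 0 0.04 0 0 0;-1 0 0 0 0 0 0;-1 0 0 0 0 0 0")

```text
t: 5.45
eef_pos: [0.4407, -0.3039, 0.0063]
tool_rot: [0.0, 0.993, 0.121, 0.0]
contact_force: [0.5, -0.2, 1.1]
gripper_width: 1.0
```

Call:
apply_moves(moves="0 0 0 0 0 0 0;0.5 0 0 0 0 0 0;1 0 0 0 0 0 0;1 0 0 0 0 0 0;1 0 0 0 0 0 0;1 0 0 0 0 0 0;1 0 0 0 0 0 0", force=80)

```text
t: 6.03
eef_pos: [0.4412, -0.3036, 0.0068]
tool_rot: [0.001, 0.993, 0.121, 0.001]
contact_force: [-0.5, -0.5, 7.8]
gripper_width: 0.503
```

```bash
python3 st.py
python3 - <<'E'
from h import *
T=imaging.read_camera('top');S=imaging.read_camera('side')
a=cv2.resize(cv2.cvtColor(T['image'],cv2.COLOR_RGB2BGR)[180:290,310:440],None,fx=3,fy=3)
b=cv2.resize(cv2.cvtColor(S['image'],cv2.COLOR_RGB2BGR)[90:200,260:390],None,fx=3,fy=3)
cv2.imwrite('pics/g2.png',np.hstack([a,b]))
E
```

```text
t 6.03 pos [ 0.4412 -0.3036  0.0068] F [-0.55 -0.54  7.85] w 0.503
x [0.971 0.241 0.001] z [ 0.001 -0.001 -1.   ] xyaw 13.93 q [ 0.75  0.59 -0.33  2.02  0.34  0.57  0.42]
bed pos [-0.4577 -0.0123  0.0328] bedF [0.45 0.41 7.86]
rot units [1.977 0.463 6.892]
```

View pics/g2.png

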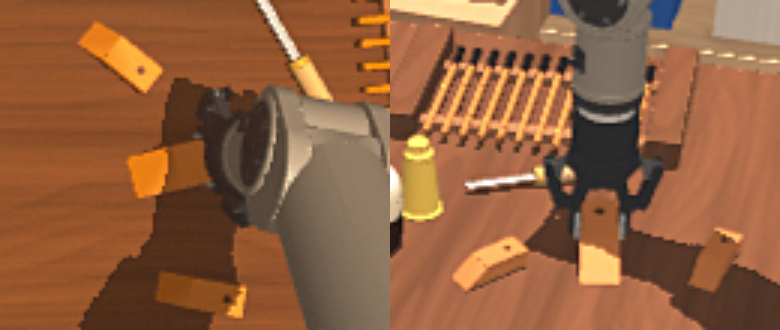

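Gripped: the opening is about 43 mm and the chock sits between the pads. The 7.8 N upward force comes from the pads swinging forward as they close. Next I lift it, then tilt and turn to the board frame.

Call:
apply_moves(moves="1 0 0 -0.05 0 0 0;1 0 0 -0.25 0 0 0;1 0 0 -0.3 0 0 0;1 0 0 -0.3 0 0 0;1 0 0 -0.2 0 0 0;1 0 0 0 0 0 0")

```text
t: 6.63
eef_pos: [0.4434, -0.3046, 0.1433]
tool_rot: [0.003, 0.993, 0.121, 0.004]
contact_force: [1.1, -0.4, -2.5]
gripper_width: 0.502
```

Call:
apply_moves(moves="1 0 0 0 0.247 0.058 0.862;1 0 0 0 0.247 0.058 0.862;1 0 0 0 0.247 0.058 0.862;1 0 0 0 0.247 0.058 0.862;1 0 0 0 0.247 0.058 0.862;1 0 0 0 0.247 0.058 0.862;1 0 0 0 0.247 0.058 0.862;1 0 0 0 0.247 0.058 0.862;1 0 0 0 0 0 0;1 0 0 0 0 0 0")

```text
t: 7.47
eef_pos: [0.4398, -0.3031, 0.1371]
tool_rot: [-0.07, 0.99, -0.118, 0.007]
contact_force: [0.1, 0.6, -1.4]
gripper_width: 0.503
```

```bash
cat >> st.py <<'E'
if len(sys.argv)==5: rel(O+u*float(sys.argv[1])+v*float(sys.argv[2])+w*float(sys.argv[3]))
E
python3 st.py -.086 -.005 .08 bed
```

```text
t 7.47 pos [ 0.4398 -0.3031  0.1371] F [ 0.12  0.57 -1.39] w 0.503
x [ 0.972 -0.236 -0.003] z [ 0.03   0.136 -0.99 ] xyaw -13.62 q [ 0.86  0.42 -0.37  1.92  0.02  0.87  0.27]
bed pos [-0.4395 -0.0109  0.1619] bedF [ 0.38  0.02 -1.46]
rot units [-0.008  0.038  0.01 ]
to target in tool units [-0.045 -2.945  0.684]
```

Call:
apply_moves(moves="1 -0.005 -0.2 0 0 0 0;1 -0.005 -0.3 0 0 0 0;1 -0.005 -0.3 0 0 0 0;1 -0.005 -0.3 0 0 0 0;1 -0.005 -0.3 0 0 0 0;1 -0.005 -0.3 0 0 0 0;1 -0.005 -0.3 0 0 0 0;1 -0.005 -0.3 0 0 0 0;1 -0.005 -0.3 0 0 0 0;1 0 -0.2 0 0 0 0;1 0 -0.1 0 0 0 0;1 0 -0.045 0 0 0 0")

```text
t: 8.47
eef_pos: [0.5182, 0.0414, 0.1875]
tool_rot: [-0.07, 0.991, -0.116, 0.008]
contact_force: [-0.1, 0.2, -1.3]
gripper_width: 0.497
```

Call:
apply_moves(moves="1 0 0 0.15 0 0 0;1 0 0 0.2 0 0 0;1 0 0 0.2 0 0 0;1 0 0 0.1 0 0 0;1 0 0 0.05 0 0 0;1 0 0 0 0 0 0;1 0 0 0 0 0 0;1 0 0 0 0 0 0")

```text
t: 9.13
eef_pos: [0.5216, 0.0491, 0.1049]
tool_rot: [-0.07, 0.99, -0.119, 0.008]
contact_force: [0.4, 0.3, -1.1]
gripper_width: 0.499
```

```bash
python3 st.py -.086 -.005 .007 bed;  python3 - <<'E'
from h import *
T=imaging.read_camera('top');S=imaging.read_camera('side')
a=cv2.resize(cv2.cvtColor(T['image'],cv2.COLOR_RGB2BGR)[145:255,165:300],None,fx=3,fy=3)
b=cv2.resize(cv2.cvtColor(S['image'],cv2.COLOR_RGB2BGR)[190:300,195:330],None,fx=3,fy=3)
cv2.imwrite('pics/b1.png',np.hstack([a,b]))
E
```

```text
t 9.13 pos [0.5216 0.0491 0.1049] F [ 0.42  0.27 -1.11] w 0.499
x [ 0.971 -0.237  0.   ] z [ 0.033  0.136 -0.99 ] xyaw -13.71 q [ 0.27  0.43 -0.49  2.03  0.11  0.67 -0.5 ]
bed pos [-0.0859 -0.0069  0.0796] bedF [ 0.2  -0.35 -1.15]
rot units [-0.012 -0.003 -0.007]
to target in tool units [-0.016  0.002  0.605]
```

View pics/b1.png

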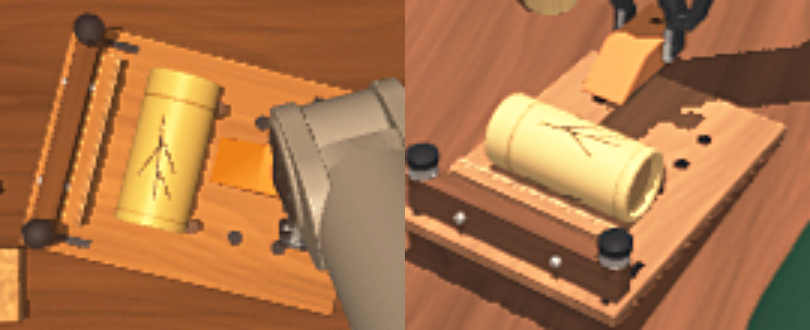

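The chock hangs above the downhill half of the board, thin end toward the pot and between the peg lines. I'll lower it gently.

Call:
apply_moves(moves="1 -0.016 0 0.15 0 0 0;1 0 0 0.2 0 0 0;1 0 0 0.12 0 0 0;1 0 0 0.06 0 0 0;1 0 0 0.02 0 0 0;1 0 0 0 0 0 0;1 0 0 0 0 0 0;1 0 0 0 0 0 0")

```text
t: 9.9
eef_pos: [0.5219, 0.0588, 0.0396]
tool_rot: [-0.07, 0.99, -0.119, 0.009]
contact_force: [0.6, -0.3, -2.0]
gripper_width: 0.498
```

```bash
python3 st.py -.086 -.005 .007 bed
```

```text
t 9.9 pos [0.5219 0.0588 0.0396] F [ 0.57 -0.26 -2.02] w 0.498
x [ 0.971 -0.237  0.   ] z [ 0.034  0.136 -0.99 ] xyaw -13.72 q [ 0.2   0.53 -0.44  2.06  0.17  0.54 -0.56]
bed pos [-0.0855 -0.005   0.0137] bedF [-0.4  -0.61 -1.99]
rot units [-0.016 -0.005 -0.007]
to target in tool units [0.    0.004 0.055]
```

Call:
apply_moves(moves="1 0 0 0.015 0 0 0;1 0 0 0.015 0 0 0;1 0 0 0 0 0 0")

```text
t: 10.15
eef_pos: [0.5212, 0.0594, 0.0351]
tool_rot: [-0.07, 0.99, -0.119, 0.008]
contact_force: [0.2, -0.2, -1.8]
gripper_width: 0.497
```

```bash
python3 st.py -.086 -.005 .007 bed
```

```text
t 10.15 pos [0.5212 0.0594 0.0351] F [ 0.16 -0.21 -1.79] w 0.497
x [ 0.972 -0.237 -0.001] z [ 0.032  0.136 -0.99 ] xyaw -13.7 q [ 0.2   0.54 -0.43  2.07  0.18  0.53 -0.56]
bed pos [-0.0858 -0.0041  0.0091] bedF [-0.41 -0.21 -1.75]
rot units [-0.009  0.018 -0.008]
to target in tool units [0.007 0.001 0.017]
```

Call:
apply_moves(moves="1 0 0 0.01 0 0 0;1 0 0 0 0 0 0;1 0 0 0 0 0 0")

```text
t: 10.4
eef_pos: [0.5212, 0.0596, 0.0338]
tool_rot: [-0.07, 0.99, -0.119, 0.008]
contact_force: [-0.3, -0.1, -1.9]
gripper_width: 0.499
```

Call:
apply_moves(moves="1 0 0 0.007 0 0 0;1 0 0 0 0 0 0;1 0 0 0 0 0 0")

```text
t: 10.65
eef_pos: [0.5212, 0.0597, 0.033]
tool_rot: [-0.07, 0.99, -0.119, 0.008]
contact_force: [0.6, 0.1, -1.0]
gripper_width: 0.502
```

Call:
apply_moves(moves="1 0 0 0.007 0 0 0;1 0 0 0 0 0 0;1 0 0 0 0 0 0")

```text
t: 10.9
eef_pos: [0.5213, 0.0598, 0.0327]
tool_rot: [-0.07, 0.99, -0.119, 0.008]
contact_force: [-2.8, -0.9, 5.1]
gripper_width: 0.501
```

```bash
python3 st.py -.086 -.005 .007 bed
```

```text
t 10.9 pos [0.5213 0.0598 0.0327] F [-2.78 -0.89  5.14] w 0.501
x [ 0.972 -0.237 -0.001] z [ 0.032  0.136 -0.99 ] xyaw -13.69 q [ 0.2   0.54 -0.43  2.07  0.18  0.52 -0.56]
bed pos [-0.0857 -0.0042  0.0067] bedF [-0.79  2.5   5.3 ]
rot units [-0.006  0.017 -0.005]
to target in tool units [ 0.007  0.002 -0.002]
```

The sole touched at bed z = 6.7 mm. I'll raise it a touch to take the drag off and slide uphill.

Call:
apply_moves(moves="1 0 0 -0.007 0 0 0;1 0.006 -0.02 0 0 0 0;1 0 -0.03 0 0 0 0;1 0 -0.04 0 0 0 0;1 0 -0.04 0 0 0 0;1 0 -0.03 0 0 0 0;1 0 -0.02 0 0 0 0;1 0 -0.01 0 0 0 0;1 0 0 0 0 0 0;1 0 0 0 0 0 0;1 0 0 0 0 0 0")

```text
t: 11.82
eef_pos: [0.5272, 0.0812, 0.0361]
tool_rot: [-0.07, 0.99, -0.119, 0.008]
contact_force: [0.5, -0.8, -0.7]
gripper_width: 0.498
```

```bash
python3 st.py -.019 -.005 .007 bed
```

```text
t 11.82 pos [0.5272 0.0812 0.0361] F [ 0.52 -0.85 -0.66] w 0.498
x [ 0.971 -0.237 -0.002] z [ 0.032  0.136 -0.99 ] xyaw -13.72 q [ 0.15  0.54 -0.43  2.05  0.18  0.53 -0.6 ]
bed pos [-0.0633 -0.0048  0.007 ] bedF [-0.78 -0.7  -0.56]
rot units [-0.006  0.021 -0.011]
to target in tool units [ 0.001 -0.369  0.   ]
```

Call:
apply_moves(moves="1 0 -0.01 0 0 0 0;1 0 -0.01 0 0 0 0;1 0 -0.01 0 0 0 0;1 0 -0.01 0 0 0 0;1 0 -0.01 0 0 0 0;1 0 -0.01 0 0 0 0;1 0 -0.01 0 0 0 0;1 0 -0.01 0 0 0 0;1 0 -0.01 0 0 0 0;1 0 -0.01 0 0 0 0;1 0 -0.01 0 0 0 0;1 0 0 0 0 0 0")

```text
t: 12.82
eef_pos: [0.5305, 0.0945, 0.0381]
tool_rot: [-0.07, 0.99, -0.119, 0.008]
contact_force: [-1.1, -0.1, -1.3]
gripper_width: 0.501
```

```bash
python3 st.py -.019 -.005 .007 bed;  python3 - <<'E'
from h import *
T=imaging.read_camera('top');S=imaging.read_camera('side')
a=cv2.resize(cv2.cvtColor(T['image'],cv2.COLOR_RGB2BGR)[145:255,165:300],None,fx=3,fy=3)
b=cv2.resize(cv2.cvtColor(S['image'],cv2.COLOR_RGB2BGR)[190:300,195:330],None,fx=3,fy=3)
cv2.imwrite('pics/b2.png',np.hstack([a,b]))
E
```

```text
t 12.82 pos [0.5305 0.0945 0.0381] F [-1.09 -0.07 -1.32] w 0.501
x [ 0.972 -0.237 -0.001] z [ 0.032  0.136 -0.99 ] xyaw -13.68 q [ 0.13  0.55 -0.43  2.04  0.18  0.54 -0.62]
bed pos [-0.0494 -0.0049  0.0071] bedF [-0.51  1.05 -1.26]
rot units [-0.013  0.019 -0.002]
to target in tool units [ 0.001 -0.253  0.001]
```

View pics/b2.png

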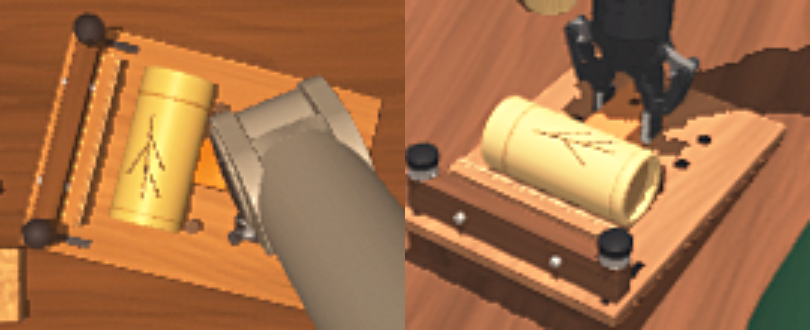

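The pot has left the pegs and is rolling up squarely. The gripper is clear of it.

Call:
apply_moves(moves="1 0 -0.01 0 0 0 0;1 0 -0.01 0 0 0 0;1 0 -0.01 0 0 0 0;1 0 -0.01 0 0 0 0;1 0 -0.01 0 0 0 0;1 0 -0.01 0 0 0 0;1 0 -0.01 0 0 0 0;1 0 -0.01 0 0 0 0;1 0 -0.01 0 0 0 0;1 0 -0.01 0 0 0 0;1 0 -0.01 0 0 0 0;1 0 -0.01 0 0 0 0")

```text
t: 13.92
eef_pos: [0.5338, 0.1081, 0.0401]
tool_rot: [-0.07, 0.99, -0.119, 0.008]
contact_force: [-0.3, -1.3, -3.0]
gripper_width: 0.503
```

Call:
apply_moves(moves="1 0 -0.01 0 0 0 0;1 0 -0.01 0 0 0 0;1 0 -0.01 0 0 0 0;1 0 0 0 0 0 0;1 0 0 0 0 0 0")

```text
t: 14.33
eef_pos: [0.5347, 0.1119, 0.0407]
tool_rot: [-0.07, 0.99, -0.119, 0.008]
contact_force: [-0.0, -1.2, -2.3]
gripper_width: 0.501
```

```bash
python3 st.py -.019 -.005 .007 bed;  python3 - <<'E'
from h import *
T=imaging.read_camera('top');S=imaging.read_camera('side')
a=cv2.resize(cv2.cvtColor(T['image'],cv2.COLOR_RGB2BGR)[145:255,165:300],None,fx=3,fy=3)
b=cv2.resize(cv2.cvtColor(S['image'],cv2.COLOR_RGB2BGR)[190:300,195:330],None,fx=3,fy=3)
cv2.imwrite('pics/b3.png',np.hstack([a,b]))
E
```

```text
t 14.33 pos [0.5347 0.1119 0.0407] F [-0.03 -1.21 -2.32] w 0.501
x [ 0.972 -0.237 -0.001] z [ 0.032  0.137 -0.99 ] xyaw -13.68 q [ 0.09  0.55 -0.42  2.02  0.18  0.55 -0.65]
bed pos [-0.0313 -0.0049  0.0071] bedF [-1.49 -0.25 -2.13]
rot units [-0.017  0.017 -0.002]
to target in tool units [ 0.001 -0.103  0.001]
```

View pics/b3.png

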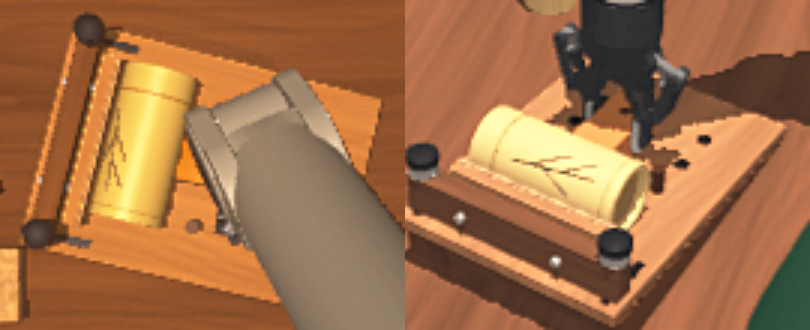

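Call:
apply_moves(moves="1 0 -0.008 0 0 0 0;1 0 -0.008 0 0 0 0;1 0 -0.008 0 0 0 0;1 0 -0.008 0 0 0 0;1 0 -0.005 0 0 0 0;1 0 0 0 0 0 0")

```text
t: 14.93
eef_pos: [0.5358, 0.116, 0.0413]
tool_rot: [-0.07, 0.99, -0.119, 0.008]
contact_force: [-0.6, -0.1, -1.7]
gripper_width: 0.5
```

Call:
apply_moves(moves="1 0 -0.005 0 0 0 0;1 0 -0.005 0 0 0 0;1 0 0 0 0 0 0")

```text
t: 15.18
eef_pos: [0.536, 0.1171, 0.0414]
tool_rot: [-0.07, 0.99, -0.119, 0.008]
contact_force: [-0.5, -2.1, -2.3]
gripper_width: 0.503
```

```bash
python3 st.py -.019 -.005 .007 bed;  python3 - <<'E'
from h import *
T=imaging.read_camera('top');S=imaging.read_camera('side')
a=cv2.resize(cv2.cvtColor(T['image'],cv2.COLOR_RGB2BGR)[145:215,165:225],None,fx=7,fy=7)
b=cv2.resize(cv2.cvtColor(S['image'],cv2.COLOR_RGB2BGR)[220:290,195:260],None,fx=6,fy=7)
cv2.imwrite('pics/b4.png',np.hstack([a,b]))
E
```

```text
t 15.18 pos [0.536  0.1171 0.0414] F [-0.53 -2.14 -2.26] w 0.503
x [ 0.972 -0.237 -0.001] z [ 0.032  0.136 -0.99 ] xyaw -13.69 q [ 0.08  0.55 -0.42  2.02  0.18  0.55 -0.66]
bed pos [-0.026  -0.0049  0.0071] bedF [-2.5   0.   -1.93]
rot units [-0.011  0.02  -0.004]
to target in tool units [ 0.001 -0.058  0.001]
```

View pics/b4.png

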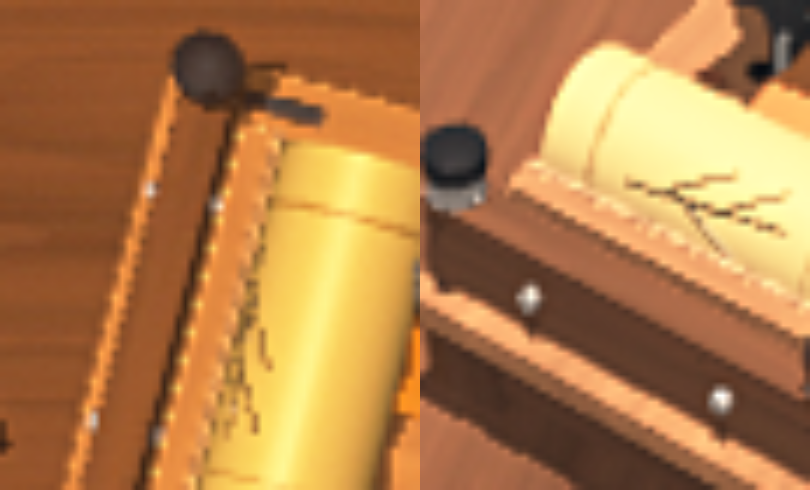

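The pot now looks to be at the cork face. A thin dark gap remains between bar and rail, so I continue in fine steps with force checks.

Call:
apply_moves(moves="1 0 -0.005 0 0 0 0;1 0 -0.005 0 0 0 0;1 0 0 0 0 0 0")

```text
t: 15.53
eef_pos: [0.5361, 0.1177, 0.0414]
tool_rot: [-0.069, 0.99, -0.119, 0.007]
contact_force: [-0.5, -2.4, -2.3]
gripper_width: 0.502
```

Call:
apply_moves(moves="1 0 -0.005 0 0 0 0;1 0 0 0 0 0 0")

```text
t: 15.7
eef_pos: [0.5361, 0.1179, 0.0414]
tool_rot: [-0.069, 0.99, -0.119, 0.007]
contact_force: [-0.4, -3.3, -3.3]
gripper_width: 0.498
```

Call:
apply_moves(moves="1 0 -0.005 0 0 0 0;1 0 0 0 0 0 0")

```text
t: 15.87
eef_pos: [0.5363, 0.1187, 0.0415]
tool_rot: [-0.069, 0.99, -0.119, 0.007]
contact_force: [-0.7, -4.4, -3.7]
gripper_width: 0.495
```

```bash
python3 st.py -.019 -.005 .007 bed
```

```text
t 15.87 pos [0.5363 0.1187 0.0415] F [-0.67 -4.36 -3.67] w 0.495
x [ 0.971 -0.237 -0.002] z [ 0.031  0.136 -0.99 ] xyaw -13.72 q [ 0.08  0.55 -0.42  2.02  0.18  0.55 -0.67]
bed pos [-0.0243 -0.0048  0.007 ] bedF [-4.86 -0.38 -3.03]
rot units [ 0.001  0.027 -0.012]
to target in tool units [ 0.002 -0.044 -0.   ]
```

Call:
apply_moves(moves="1 0 -0.004 0 0 0 0;1 0 0 0 0 0 0")

```text
t: 16.03
eef_pos: [0.5365, 0.1197, 0.0417]
tool_rot: [-0.07, 0.99, -0.119, 0.008]
contact_force: [-0.7, -2.8, -4.1]
gripper_width: 0.495
```

Call:
apply_moves(moves="1 0 -0.004 0 0 0 0;1 0 0 0 0 0 0")

```text
t: 16.2
eef_pos: [0.5368, 0.1205, 0.0418]
tool_rot: [-0.07, 0.99, -0.119, 0.008]
contact_force: [0.4, -2.2, -4.6]
gripper_width: 0.497
```

Call:
apply_moves(moves="1 0 -0.004 0 0 0 0;1 0 0 0 0 0 0")

```text
t: 16.37
eef_pos: [0.5369, 0.121, 0.0419]
tool_rot: [-0.07, 0.99, -0.119, 0.008]
contact_force: [0.7, -2.7, -4.3]
gripper_width: 0.501
```

```bash
python3 st.py -.019 -.005 .007 bed
```

```text
t 16.37 pos [0.5369 0.121  0.0419] F [ 0.67 -2.66 -4.29] w 0.501
x [ 0.972 -0.237 -0.001] z [ 0.032  0.137 -0.99 ] xyaw -13.68 q [ 0.07  0.55 -0.42  2.02  0.18  0.55 -0.67]
bed pos [-0.0219 -0.0048  0.007 ] bedF [-3.   -1.28 -3.91]
rot units [-0.015  0.02  -0.002]
to target in tool units [ 0.001 -0.024  0.   ]
```

Bar is sliding at roughly 3 N. Continue.

Call:
apply_moves(moves="1 0 -0.005 0 0 0 0;1 0 0 0 0 0 0")

```text
t: 16.53
eef_pos: [0.537, 0.1215, 0.042]
tool_rot: [-0.07, 0.99, -0.119, 0.008]
contact_force: [0.1, -1.6, -4.6]
gripper_width: 0.503
```

Call:
apply_moves(moves="1 0 -0.005 0 0 0 0;1 0 0 0 0 0 0")

```text
t: 16.7
eef_pos: [0.5371, 0.122, 0.0421]
tool_rot: [-0.07, 0.99, -0.119, 0.008]
contact_force: [-0.1, -1.4, -4.3]
gripper_width: 0.499
```

Call:
apply_moves(moves="1 0 -0.005 0 0 0 0;1 0 0 0 0 0 0")

```text
t: 16.87
eef_pos: [0.5373, 0.1225, 0.0422]
tool_rot: [-0.07, 0.99, -0.119, 0.008]
contact_force: [0.2, -1.8, -4.4]
gripper_width: 0.497
```

```bash
python3 st.py -.019 -.005 .007 bed;  python3 - <<'E'
from h import *
T=imaging.read_camera('top');S=imaging.read_camera('side')
a=cv2.resize(cv2.cvtColor(T['image'],cv2.COLOR_RGB2BGR)[145:215,165:225],None,fx=7,fy=7)
b=cv2.resize(cv2.cvtColor(S['image'],cv2.COLOR_RGB2BGR)[220:290,195:260],None,fx=6,fy=7)
cv2.imwrite('pics/b5.png',np.hstack([a,b]))
E
```

```text
t 16.87 pos [0.5373 0.1225 0.0422] F [ 0.24 -1.83 -4.4 ] w 0.497
x [ 0.972 -0.237 -0.001] z [ 0.032  0.136 -0.99 ] xyaw -13.69 q [ 0.07  0.55 -0.42  2.01  0.18  0.55 -0.67]
bed pos [-0.0203 -0.0049  0.0071] bedF [-2.31 -0.67 -4.11]
rot units [-0.012  0.02  -0.004]
to target in tool units [ 0.001 -0.011  0.001]
```

View pics/b5.png

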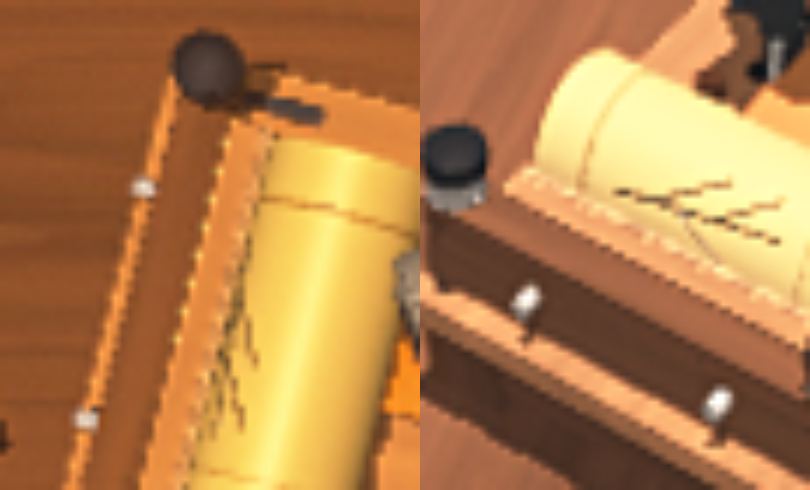

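The bar has moved back and its pins stick out behind. The dark gap to the rail has almost gone, so hard contact is near.

Call:
apply_moves(moves="1 0 -0.004 0 0 0 0;1 0 0 0 0 0 0")

```text
t: 17.13
eef_pos: [0.5373, 0.1228, 0.0422]
tool_rot: [-0.07, 0.99, -0.119, 0.008]
contact_force: [-0.6, -1.6, -5.1]
gripper_width: 0.5
```

Call:
apply_moves(moves="1 0 -0.004 0 0 0 0;1 0 0 0 0 0 0")

```text
t: 17.3
eef_pos: [0.5373, 0.1228, 0.0422]
tool_rot: [-0.069, 0.99, -0.119, 0.007]
contact_force: [-1.1, -4.5, -4.1]
gripper_width: 0.499
```

Call:
apply_moves(moves="1 0 -0.004 0 0 0 0;1 0 0 0 0 0 0")

```text
t: 17.47
eef_pos: [0.5373, 0.1229, 0.0422]
tool_rot: [-0.069, 0.99, -0.119, 0.007]
contact_force: [-2.5, -5.0, -4.0]
gripper_width: 0.505
```

```bash
python3 st.py -.019 -.005 .007 bed
```

```text
t 17.47 pos [0.5373 0.1229 0.0422] F [-2.5  -4.96 -3.97] w 0.505
x [ 0.971 -0.237 -0.002] z [ 0.031  0.135 -0.99 ] xyaw -13.72 q [ 0.07  0.55 -0.42  2.01  0.18  0.56 -0.68]
bed pos [-0.02   -0.0048  0.007 ] bedF [-5.91  1.26 -3.18]
rot units [ 0.008  0.027 -0.014]
to target in tool units [ 0.002 -0.008  0.   ]
```

Position has stopped while force is rising, so the bar is on the rail. I press to about 10 N.

Call:
apply_moves(moves="1 0 -0.004 0 0 0 0;1 0 0 0 0 0 0")

```text
t: 17.63
eef_pos: [0.5373, 0.1229, 0.0422]
tool_rot: [-0.069, 0.99, -0.119, 0.007]
contact_force: [-1.7, -6.2, -2.6]
gripper_width: 0.505
```

Call:
apply_moves(moves="1 0 -0.003 0 0 0 0;1 0 0 0 0 0 0")

```text
t: 17.8
eef_pos: [0.5373, 0.1229, 0.0422]
tool_rot: [-0.069, 0.99, -0.119, 0.007]
contact_force: [-1.8, -7.9, -2.5]
gripper_width: 0.497
```

```bash
python3 st.py -.019 -.005 .007 bed
```

```text
t 17.8 pos [0.5373 0.1229 0.0422] F [-1.75 -7.86 -2.53] w 0.497
x [ 0.971 -0.238 -0.002] z [ 0.03   0.134 -0.99 ] xyaw -13.75 q [ 0.07  0.55 -0.42  2.01  0.18  0.56 -0.68]
bed pos [-0.0199 -0.0048  0.007 ] bedF [-8.32 -0.16 -1.38]
rot units [ 0.022  0.031 -0.021]
to target in tool units [ 0.002 -0.008  0.   ]
```

Vertical load has shifted, so the sole is probably taking some of it and adding drag. I raise very slightly and push a bit more.

Call:
apply_moves(moves="1 0 0 -0.002 0 0 0;1 0 0 0 0 0 0")

```text
t: 17.97
eef_pos: [0.5373, 0.1229, 0.0423]
tool_rot: [-0.069, 0.99, -0.119, 0.007]
contact_force: [-2.0, -6.1, -4.4]
gripper_width: 0.502
```

Call:
apply_moves(moves="1 0 0 -0.002 0 0 0;1 0 0 0 0 0 0")

```text
t: 18.13
eef_pos: [0.5373, 0.1229, 0.0425]
tool_rot: [-0.069, 0.99, -0.119, 0.007]
contact_force: [-0.8, -5.6, -5.5]
gripper_width: 0.499
```

Call:
apply_moves(moves="1 0 -0.003 0 0 0 0;1 0 0 0 0 0 0")

```text
t: 18.3
eef_pos: [0.5373, 0.123, 0.0425]
tool_rot: [-0.068, 0.99, -0.12, 0.007]
contact_force: [-1.4, -6.3, -5.3]
gripper_width: 0.502
```

```bash
python3 st.py -.019 -.005 .007 bed
```

```text
t 18.3 pos [0.5373 0.123  0.0425] F [-1.42 -6.32 -5.32] w 0.502
x [ 0.971 -0.238 -0.003] z [ 0.03   0.134 -0.991] xyaw -13.76 q [ 0.07  0.55 -0.42  2.01  0.18  0.56 -0.68]
bed pos [-0.0198 -0.0047  0.0073] bedF [-7.15 -0.11 -4.37]
rot units [ 0.026  0.034 -0.024]
to target in tool units [ 0.002 -0.007  0.002]
```

Call:
apply_moves(moves="1 0 -0.002 -0.002 0 0 0;1 0 0 0 0 0 0")

```text
t: 18.47
eef_pos: [0.5372, 0.1229, 0.0426]
tool_rot: [-0.068, 0.99, -0.12, 0.007]
contact_force: [-0.8, -6.9, -7.2]
gripper_width: 0.502
```

Call:
apply_moves(moves="1 0 -0.003 0 0 0 0;1 0 0 0 0 0 0;1 0 0 0 0 0 0")

```text
t: 18.72
eef_pos: [0.5372, 0.123, 0.0426]
tool_rot: [-0.068, 0.99, -0.12, 0.007]
contact_force: [-1.2, -8.0, -6.0]
gripper_width: 0.5
```

```bash
python3 st.py -.019 -.005 .007 bed
```

```text
t 18.72 pos [0.5372 0.123  0.0426] F [-1.18 -8.   -6.04] w 0.5
x [ 0.971 -0.238 -0.003] z [ 0.03   0.133 -0.991] xyaw -13.78 q [ 0.07  0.55 -0.42  2.01  0.18  0.56 -0.68]
bed pos [-0.0198 -0.0047  0.0074] bedF [-8.82 -0.74 -4.86]
rot units [ 0.037  0.038 -0.03 ]
to target in tool units [ 0.003 -0.007  0.003]
```

Call:
apply_moves(moves="1 0 -0.004 0 0 0 0;1 0 0 0 0 0 0;1 0 0 0 0 0 0")

```text
t: 18.97
eef_pos: [0.5372, 0.123, 0.0426]
tool_rot: [-0.068, 0.99, -0.12, 0.007]
contact_force: [-1.0, -8.3, -5.5]
gripper_width: 0.499
```

```bash
python3 st.py -.019 -.005 .007 bed
```

```text
t 18.97 pos [0.5372 0.123  0.0426] F [-0.98 -8.32 -5.49] w 0.499
x [ 0.971 -0.238 -0.003] z [ 0.029  0.133 -0.991] xyaw -13.79 q [ 0.07  0.55 -0.42  2.01  0.18  0.56 -0.68]
bed pos [-0.0198 -0.0047  0.0074] bedF [-9.   -1.02 -4.28]
rot units [ 0.046  0.041 -0.033]
to target in tool units [ 0.003 -0.007  0.003]
```

Call:
apply_moves(moves="1 0 -0.005 -0.001 0 0 0;1 0 0 0 0 0 0;1 0 0 0 0 0 0")

```text
t: 19.22
eef_pos: [0.5372, 0.123, 0.0427]
tool_rot: [-0.068, 0.99, -0.12, 0.006]
contact_force: [-2.0, -10.1, -5.9]
gripper_width: 0.5
```

```bash
python3 st.py -.019 -.005 .007 bed;  python3 - <<'E'
from h import *
T=imaging.read_camera('top');S=imaging.read_camera('side')
a=cv2.resize(cv2.cvtColor(T['image'],cv2.COLOR_RGB2BGR)[145:255,165:300],None,fx=3,fy=3)
b=cv2.resize(cv2.cvtColor(S['image'],cv2.COLOR_RGB2BGR)[190:300,195:330],None,fx=3,fy=3)
cv2.imwrite('pics/b6.png',np.hstack([a,b]))
E
```

```text
t 19.22 pos [0.5372 0.123  0.0427] F [ -2.01 -10.09  -5.93] w 0.5
x [ 0.971 -0.239 -0.003] z [ 0.029  0.132 -0.991] xyaw -13.81 q [ 0.06  0.55 -0.42  2.01  0.18  0.56 -0.68]
bed pos [-0.0198 -0.0047  0.0075] bedF [-11.    -0.43  -4.44]
rot units [ 0.055  0.044 -0.038]
to target in tool units [ 0.003 -0.007  0.004]
```

View pics/b6.png

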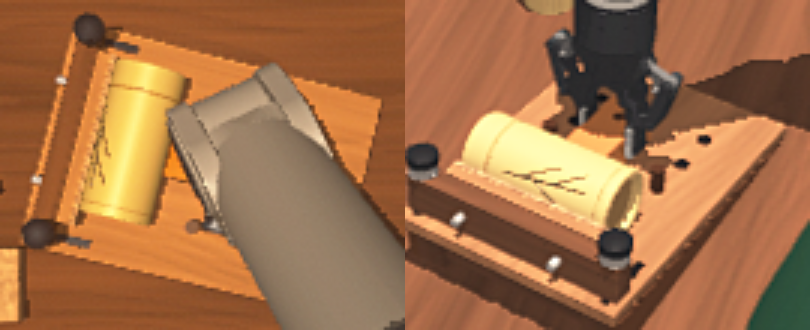

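Pressed with about 11 N for more than 0.3 s, with the bar on its rail. Next I set the sole down and relax the push before opening.

Call:
apply_moves(moves="1 0 0.004 0.003 0 0 0;1 0 0.004 0.003 0 0 0;1 0 0 0.003 0 0 0;1 0 0 0 0 0 0")

```text
t: 19.65
eef_pos: [0.5372, 0.1229, 0.042]
tool_rot: [-0.068, 0.99, -0.12, 0.007]
contact_force: [-3.1, -10.4, 0.8]
gripper_width: 0.499
```

```bash
python3 st.py -.019 -.005 .007 bed
```

```text
t 19.65 pos [0.5372 0.1229 0.042 ] F [ -3.11 -10.44   0.78] w 0.499
x [ 0.971 -0.238 -0.003] z [ 0.03   0.133 -0.991] xyaw -13.79 q [ 0.07  0.55 -0.42  2.01  0.18  0.56 -0.68]
bed pos [-0.0199 -0.0047  0.0069] bedF [-10.66   0.56   2.29]
rot units [ 0.042  0.038 -0.033]
to target in tool units [ 0.003 -0.008 -0.001]
```

Call:
apply_moves(moves="1 0 0.005 0 0 0 0;1 0 0.005 0 0 0 0;1 0 0 0 0 0 0")

```text
t: 19.9
eef_pos: [0.5373, 0.123, 0.0421]
tool_rot: [-0.069, 0.99, -0.12, 0.007]
contact_force: [-2.8, -6.2, -1.8]
gripper_width: 0.503
```

```bash
python3 st.py -.019 -.005 .007 bed
```

```text
t 19.9 pos [0.5373 0.123  0.0421] F [-2.83 -6.19 -1.76] w 0.503
x [ 0.971 -0.238 -0.002] z [ 0.031  0.134 -0.99 ] xyaw -13.75 q [ 0.07  0.55 -0.42  2.01  0.18  0.56 -0.68]
bed pos [-0.0199 -0.0048  0.0069] bedF [-6.86  1.29 -0.81]
rot units [ 0.018  0.029 -0.022]
to target in tool units [ 0.002 -0.007 -0.001]
```

Call:
apply_moves(moves="1 0 0.005 0.002 0 0 0;1 0 0.004 0.002 0 0 0;1 0 0 0 0 0 0")

```text
t: 20.15
eef_pos: [0.5373, 0.1229, 0.0419]
tool_rot: [-0.069, 0.99, -0.119, 0.007]
contact_force: [-2.8, -6.0, 1.0]
gripper_width: 0.499
```

```bash
python3 st.py -.019 -.005 .007 bed
```

```text
t 20.15 pos [0.5373 0.1229 0.0419] F [-2.84 -5.95  1.01] w 0.499
x [ 0.971 -0.237 -0.002] z [ 0.031  0.135 -0.99 ] xyaw -13.73 q [ 0.07  0.55 -0.42  2.01  0.18  0.55 -0.68]
bed pos [-0.02   -0.0048  0.0067] bedF [-6.25  1.36  1.9 ]
rot units [ 0.002  0.024 -0.014]
to target in tool units [ 0.002 -0.008 -0.002]
```

Call:
apply_moves(moves="-0.1 0 0 0 0 0 0;-0.2 0 0 0 0 0 0;-0.35 0 0 0 0 0 0;-0.35 0 0 0 0 0 0;-0.35 0 0 0 0 0 0;-0.35 0 0 0 0 0 0")

```text
t: 20.65
eef_pos: [0.5378, 0.1238, 0.0418]
tool_rot: [-0.07, 0.99, -0.119, 0.008]
contact_force: [0.0, -0.0, -0.3]
gripper_width: 0.675
```

```bash
python3 st.py -.019 -.005 .007 bed;  python3 - <<'E'
from h import *
T=imaging.read_camera('top');S=imaging.read_camera('side')
a=cv2.resize(cv2.cvtColor(T['image'],cv2.COLOR_RGB2BGR)[145:255,165:300],None,fx=3,fy=3)
b=cv2.resize(cv2.cvtColor(S['image'],cv2.COLOR_RGB2BGR)[190:300,195:330],None,fx=3,fy=3)
cv2.imwrite('pics/b7.png',np.hstack([a,b]))
E
```

```text
t 20.65 pos [0.5378 0.1238 0.0418] F [ 0.04 -0.01 -0.35] w 0.675
x [ 0.972 -0.237 -0.001] z [ 0.032  0.137 -0.99 ] xyaw -13.69 q [ 0.07  0.55 -0.42  2.01  0.18  0.55 -0.68]
bed pos [-0.019  -0.0051  0.0065] bedF [-0.05 -0.04 -0.34]
rot units [-0.018  0.014 -0.003]
to target in tool units [-0.001  0.    -0.004]
```

View pics/b7.png

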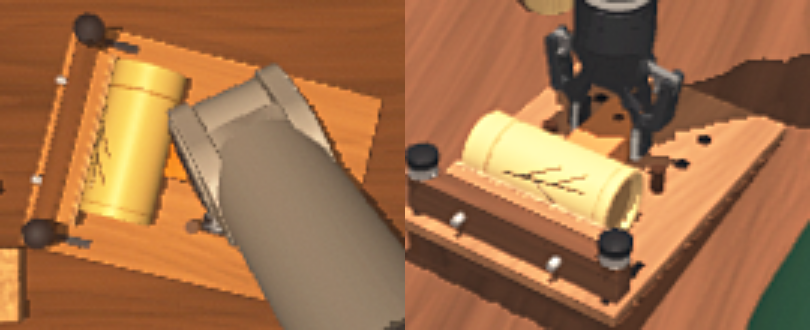

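The fingers are open and the force has dropped to zero. The pot did not roll back. I retreat straight up and slightly downhill.

Call:
apply_moves(moves="-0.35 0 0 -0.05 0 0 0;-0.35 0 0 -0.1 0 0 0;-0.35 0 0 -0.15 0 0 0;-0.35 0 0.02 -0.25 0 0 0;-0.35 0 0.1 -0.3 0 0 0;-0.35 0 0.2 -0.25 0 0 0;-0.35 0 0.3 -0.1 0 0 0;-0.35 0 0.3 0 0 0 0;-0.35 0 0.3 0 0 0 0;-0.35 0 0.3 0 0 0 0;-0.35 0 0.2 0 0 0 0;-0.35 0 0 0 0 0 0")

```text
t: 21.75
eef_pos: [0.4827, -0.1009, 0.1554]
tool_rot: [-0.068, 0.99, -0.123, 0.007]
contact_force: [0.1, -0.6, 0.2]
gripper_width: 0.677
```

```bash
cat > fin.py <<'E'
from h import *
T=imaging.read_camera('top');S=imaging.read_camera('side')
im=cv2.cvtColor(T['image'],cv2.COLOR_RGB2BGR)
a=cv2.resize(im[145:255,165:300],None,fx=3,fy=3)
b=cv2.resize(cv2.cvtColor(S['image'],cv2.COLOR_RGB2BGR)[190:300,195:330],None,fx=3,fy=3)
cv2.imwrite('pics/f.png',np.hstack([a,b])); cv2.imwrite('pics/f2.png',cv2.resize(im[145:255,165:300],None,fx=5.4,fy=5.4,interpolation=cv2.INTER_CUBIC))
O,u,v,w=np.load('bed.npy')
for n,h in (('pot_center',.035),('chock_grip',.017)):
  for r in nets.spot_point(T,n)[:3]:
    X=onplane(T,r['location'],w@O+h,w); print(n,round(r['score'],2),np.round(r['location'],1),np.round([(X-O)@k for k in(u,v,w)],4))
E
python3 st.py; python3 fin.py
```

```text
t 21.75 pos [ 0.4827 -0.1009  0.1554] F [ 0.09 -0.64  0.22] w 0.677
x [ 0.97  -0.245 -0.002] z [ 0.032  0.134 -0.991] xyaw -14.18 q [ 0.55  0.32 -0.45  2.03 -0.    0.81 -0.12]
bed pos [-0.2323 -0.0047  0.1512] bedF [-0.57 -0.24  0.3 ]
rot units [ 0.029  0.013 -0.127]
pot_center 0.92 [207.8 190.9] [ 0.0784 -0.0085  0.035 ]
chock_grip 0.74 [236.4 198.9] [-0.0078 -0.0073  0.017 ]
chock_grip 0.16 [232.3 203.9] [0.0004 0.0101 0.017 ]
```

View pics/f.png

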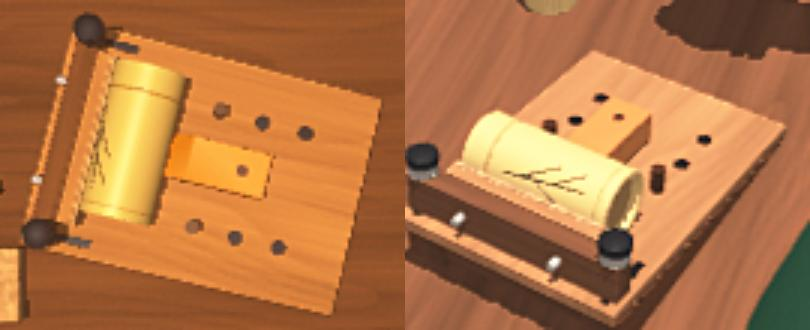

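View pics/f2.png

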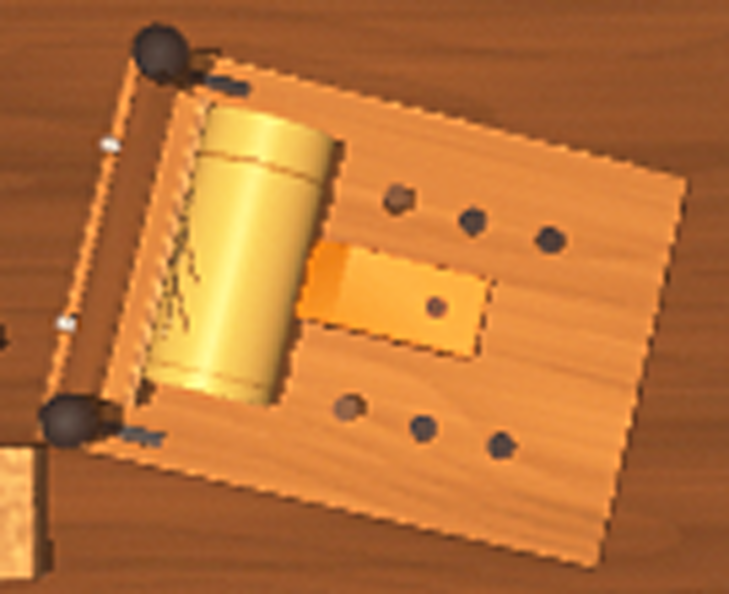

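The pot sits flush on the cork face, and the bar is on the rail with no dark gap. The chock is square, mid-length on the pot and between the pegs. I let the arm settle, check stillness and hand in.

Call:
apply_moves(moves="-0.35 0 0 0 0 0 0;-0.35 0 0 0 0 0 0;-0.35 0 0 0 0 0 0;-0.35 0 0 0 0 0 0;-0.35 0 0 0 0 0 0;-0.35 0 0 0 0 0 0")

```text
t: 22.45
eef_pos: [0.4846, -0.0945, 0.1553]
tool_rot: [-0.07, 0.99, -0.119, 0.008]
contact_force: [0.3, -0.4, -0.3]
gripper_width: 0.677
```

```bash
cp pics/f2.png pics/f2a.png; python3 st.py|head -1; python3 fin.py
python3 - <<'E'
import cv2,numpy as np
from station import bot
print('diff',np.abs(cv2.imread('pics/f2.png').astype(int)-cv2.imread('pics/f2a.png'))[:, :500].max())
print(bot.hand_in())
E
```

```text
t 22.45 pos [ 0.4846 -0.0945  0.1553] F [ 0.33 -0.42 -0.29] w 0.677
pot_center 0.87 [208.4 193. ] [ 0.0752 -0.003   0.035 ]
pot_center 0.16 [233.4 198.6] [ 0.0012 -0.0048  0.035 ]
chock_grip 0.62 [236. 200.] [-0.0075 -0.0038  0.017 ]
diff 8
the job is handed in; nothing more can be done
None
```

The job is handed in at about 22.5 s of the 51 s limit, with no verdict reported. I gripped the largest of the three chocks and set it on the board thin end uphill. I then slid it between the pegs, rolling the pot up onto the bar and pushing the bar back to its rail.

- **Press:** the wrist force reached about 11 N along the slope for roughly 0.3 s, after the tool had stopped moving and the force was climbing. I could not measure the force between pot and bar directly. The rubber sole may have taken a few newtons, but I estimate the bar still saw more than 4 N, and it stayed below 16 N.
- **Release:** I set the sole flat, eased the push to about 6 N, opened the fingers partway and backed off. Wrist force dropped to about zero.
- **Final pictures:** the pot is on the cork face with no visible gap between bar and rail, and nothing moved between the last two pictures. The chock is square and touching the pot, and lies within about 1 mm of the pot's mid-length.
- **Disagreement:** the network placed the pot centre 83–86 mm from the chock, against the 80 mm expected in contact. I put this down to network error, because the picture shows them touching.
- **Not checked:** I did not re-measure the bystanders at the end; the arm's path stayed clear of them.

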